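Push home the fixing pins of a flush plate, crosswise

ROBOT

A 6-joint arm with a two-finger parallel gripper is mounted at the origin on the work surface. World frame = base frame: x ahead of the robot, y to its left, z up, the work surface at z = 0. Lengths are in m, angles in rad, forces in N, time in s.
With the tool pointing down it reaches from about 0.3 to 0.775 m from the base axis. Payload 14.6 kg.
Tool frame: the origin (TCP) lies on the centre line of the jaws, within the pads' length; the fingertips stand arm.nose_length ahead of it and the grasp point (between the pads) lies 11 mm behind it (arm.nose_length is the distance from the TCP to the fingertips, in m); z points along the fingers, y is the line along which they close (so a half turn about z gives the same grasp; the last joint's range is limited). The gripper opens to 94 mm and grips with 3 to 60 N. Pads are 16 mm wide; open, the fingers measure 119 mm over their backs; the gripper's body (75 mm by 177 mm) begins 78 mm behind the grasp point.
Start: joints at [1.204, 0.3, 1.521, -0, 1.321, -0.067], TCP at [0.162, 0.525, 0.213] pointing down, gripper open.
Joint ranges: [-3.03, 3.03], [-0.79, 2.21], [0.23, 2.52], [-1.04, 4.18], [0, 3.07], [-2.55, 2.55]. Speed limits (rad/s): [2.22, 2.22, 2.57, 3.14, 3.14, 3.14].

INTERFACE

Orientations are given as a rotation vector (axis times angle).
In Python, from bench import arm, optics, workorder gives the robot as it stands. The module is installed in compiled form; this text tells all that it offers.
- The arm moves only by the shell command python3 -m jog 'ROWS' [FORCE]. ROWS is JSON, a list of rows, each an object of numbers: "x", "y", "z": the shift along the tool's x, y, z normalised to -1 to 1, where 1 is 0.1 m; "ax", "ay", "az": the turn, a rotation vector about the tool's x, y, z normalised to -1 to 1, where 1 is 30 degrees; "gripper": the gripper command: -1 is fully open, 1 is shut, values between are in proportion. In form: [{"x": .., "y": .., "z": .., "ax": .., "ay": .., "az": .., "gripper": ..}, ...]. A call has 1 to 10 rows; each row is the pose to reach, as a shift and turn from the pose commanded when the call began, along the tool's axes at that moment; what a row does not reach only later rows make up. A row lasts 1/10 s, in which the tool goes at most 50 mm and 8.59 degrees, less where a joint would pass 70% of its speed; a pose out of reach is approached as far as the arm can. A call with a number of a shift or a turn outside -1 to 1 is refused whole. A call with a gripper value outside its range is refused whole. The fingers move at their own pace and stop on an object; FORCE is the grip in N (left out, the last holds). Time passes only in rows, so rows that repeat a pose let the fingers close. It gives the time, the measured TCP pose, the force, the opening and the grip force at its end, in the units of the state.
- arm.read_state(): the state, without advancing time (a new reading comes with each control period).
- optics.snapshot(name): name is "scene" or "side" or "wrist"; returns the picture (480x640x3 uint8, blue, green, red); there is no depth.
- optics.get_calibration(name): a dict with "K" (3x3 intrinsics, pixels), "cam_to_world" (4x4, takes a point from camera to world coordinates). Camera axes: x right, y down, z forward; pixel columns grow to the right and rows downward; lengths in m; the calibration is good to about 2 mm. A picture is of the moment at which its call begins: read the wrist's pose just before it. get_calibration takes no time and is no camera call; for the wrist camera it gives the pose at the moment of the call.
- workorder.job_done(): hands the job in; it is judged then, once.
The state is a dict: "time_s": time; "qpos": joint angles; "dq": joint speeds; "joint_efforts": joint torques, N m; "tcp_pos": TCP position; "eef_rot": TCP orientation; "contact_force": force on the tool from outside, world axes, zero at the start; "ft_torque": the same for the moment, N m; "finger_gap": opening from 0.0 (shut) to 1.0 (fully open); "grasp_force": force on a finger pad.
Only numpy, scipy, OpenCV 4.12 (cv2) and the standard library are available. Lean on these libraries where they do the work, as an engineer would, in place of code of your own. Each camera call takes 0.05 s, during which the arm holds its last target. There are 200 camera calls.

TASK

The chrome flush plate lies face up on its mounting frame with its four white fixing pins still standing proud at the corners. Looking straight down at it, turned so that the small button is on the left and the large one on the right, push the pins gently down with a fingertip, one at a time and crosswise: upper left, lower right, upper right, lower left, each until its head sits down on the plate before you go to the next. Do not press the flush buttons, do not lift or shove the plate, and leave the other things where they are.

Things in the scene. Friction and masses are not known exactly. Their poses are not given: they have to be found in the camera images.
- flush_plate: flush plate on its frame, one loose unit of about 0.9 kg, 130 mm (x) by 200 mm (y), 18 mm thick, lying turned any way round on the ribbed liner, whose top is 4 mm above the work surface. Origin: centre of the underside; z up, +y to the small-button side (left in the goal's view), +x to the upper edge in that view. The pin axes are at x = +-49 mm, y = +-85 mm
- pin_ul (a joint): how far the upper left pin is pushed in: 0 standing proud, 0.008 head sitting on the plate (its stop); starts between 0 and 0.0025. It yields at about 3 N and stays where it is left
- pin_ul_top (a point): centre of the top of the upper left pin's head, white, round, 16 mm across, 4.5 mm thick; unpressed its top is 10 to 12.5 mm above the plate's face, seated 4.5 mm; on the plate at x +49 mm, y +85 mm
- pin_lr (a joint): how far the lower right pin is pushed in: 0 standing proud, 0.008 head sitting on the plate (its stop); starts between 0 and 0.0025. It yields at about 3 N and stays where it is left
- pin_lr_top (a point): centre of the top of the lower right pin's head, white, round, 16 mm across, 4.5 mm thick; unpressed its top is 10 to 12.5 mm above the plate's face, seated 4.5 mm; on the plate at x -49 mm, y -85 mm
- pin_ur (a joint): how far the upper right pin is pushed in: 0 standing proud, 0.008 head sitting on the plate (its stop); starts between 0 and 0.0025. It yields at about 3 N and stays where it is left
- pin_ur_top (a point): centre of the top of the upper right pin's head, white, round, 16 mm across, 4.5 mm thick; unpressed its top is 10 to 12.5 mm above the plate's face, seated 4.5 mm; on the plate at x +49 mm, y -85 mm
- pin_ll (a joint): how far the lower left pin is pushed in: 0 standing proud, 0.008 head sitting on the plate (its stop); starts between 0 and 0.0025. It yields at about 3 N and stays where it is left
- pin_ll_top (a point): centre of the top of the lower left pin's head, white, round, 16 mm across, 4.5 mm thick; unpressed its top is 10 to 12.5 mm above the plate's face, seated 4.5 mm; on the plate at x -49 mm, y +85 mm
- small_button (a joint): travel of the small flush button: 0 up, 0.002 fully down; springs back, yields from 1.6 N. Not to be pressed
- small_button_top (a point): centre of the top of the small chrome button, 70 mm (plate x) by 34 mm (plate y), centred at plate y +41 mm, its top 2.5 mm above the plate's face
- large_button (a joint): travel of the large flush button: 0 up, 0.002 fully down; springs back, yields from 1.6 N. Not to be pressed
- large_button_top (a point): centre of the top of the large chrome button, 70 mm (plate x) by 78 mm (plate y), centred at plate y -19 mm, its top 2.5 mm above the plate's face
- dish: small round white ceramic dish, 92 mm across, 53 mm high, with its hinged lid shut; origin at the centre of the underside. Loose, to be left alone
- cartridge: stainless mixer cartridge standing upright, 35 mm diameter, 60 mm high; origin at the centre of the underside. Loose, to be left alone
- pliers: blue-handled pliers lying flat, 168 mm long, 66 mm wide, 18 mm high; x towards the jaws; origin at the centre of the underside (near the pivot). Loose, to be left alone
- slip_nut: white plastic ring nut lying flat, 48 mm across, 16 mm high; origin at the centre of the underside. Loose, to be left alone
- bottle_trap: white plastic bottle trap standing upright, 78 mm diameter, 185 mm high, side outlet reaching 95 mm along its x at 92 mm height; origin at the centre of the underside. Loose, to be left alone
- elbow: brass pipe elbow lying flat, about 70 mm by 70 mm, 28 mm high; origin at the centre of the underside (at the bend). Loose, to be left alone
- dish_lid (a joint): opening angle of the dish's lid, 0 shut; to be left shut

How it is judged:
By the outcome, as a careful person would: the job done as asked, in the order asked, and still so for the second after the job is handed in, with the robot touching nothing.
It also fails if it takes over 51 s, if anything falls off the work surface, if the arm or the gripper's body presses on something with over 40 N, if the wrist force passes 120 N, or if a joint passes its speed limit or range.

## Working session

There is one attempt and no reset: what is moved stays moved. The work goes in short steps, Python scripts to look and compute and a shell command to move; the robot and the scene stay as the last step left them, time stands still between calls to the robot, and variables do not carry over. Pictures are saved under pics/ and viewed, at most 10 in all, crops included, and the job is handed in when it is done.

```bash
mkdir -p pics
python3 - <<'E'
from bench import arm, optics
import cv2
s=arm.read_state();print(s,arm.nose_length)
for n in("scene","wrist"):
    cv2.imwrite(f"pics/{n}0.png",optics.snapshot(n)); c=optics.get_calibration(n);print(n,c["K"],c["cam_to_world"])
E
```

```text
{'time_s': 0.0, 'qpos': array([ 1.20442275e+00,  3.00514127e-01,  1.52157393e+00, -6.49241697e-06,
        1.32071894e+00, -6.66037487e-02]), 'dq': array([-0.00030585, -0.00020149, -0.00111603, -0.00013328, -0.00055159,
        0.00101074]), 'joint_efforts': array([-8.47620668e-04, -5.31812525e+01, -3.52739668e+01,  7.07448763e-02,
        2.43707048e-02, -1.53810365e-04]), 'tcp_pos': array([0.16232947, 0.52523059, 0.21286576]), 'eef_rot': array([-4.69075623e-01, -3.10611795e+00,  1.86492636e-03]), 'contact_force': array([-0.82157218, -0.8311667 ,  0.29318083]), 'ft_torque': array([ 0.03723038, -0.01013782,  0.00152124]), 'grasp_force': 0.0, 'finger_gap': 1.004398519662581} 0.008
scene [[601.7682701    0.         313.61205119]
 [  0.         601.7682701  235.65630825]
 [  0.           0.           1.        ]] [[ 0.84434441  0.40357372 -0.35243547  1.00970861]
 [ 0.53579808 -0.63386891  0.55779084 -0.67452962]
 [ 0.00171184 -0.65980183 -0.7514377   1.00280897]
 [ 0.          0.          0.          1.        ]]
wrist [[351.66232597   0.         325.32846699]
 [  0.         351.66232597 238.3061213 ]
 [  0.           0.           1.        ]] [[ 2.95354822e-01  9.24680674e-01  2.40273139e-01  9.40812823e-02]
 [ 9.55387168e-01 -2.85613606e-01 -7.52344836e-02  5.47444529e-01]
 [-9.42595427e-04  2.51774741e-01 -9.67785406e-01  3.83893774e-01]
 [ 0.00000000e+00  0.00000000e+00  0.00000000e+00  1.00000000e+00]]
```

View pics/scene0.png

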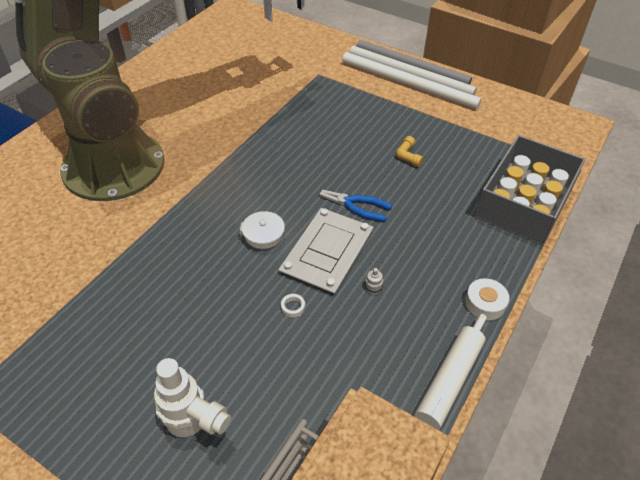

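View pics/wrist0.png

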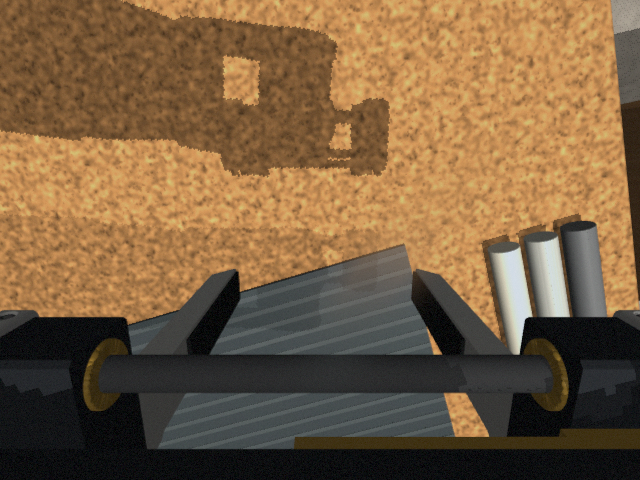

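The scene view shows the plate near (327,249), with pins near (324,213), (365,226), (288,266) and (331,283). I'll enlarge it.

Run:
```python
import cv2
i=cv2.imread("pics/scene0.png")[195:305,260:400]
cv2.imwrite("pics/c.png",cv2.resize(i,None,fx=5,fy=5,interpolation=cv2.INTER_CUBIC))
```

```text
(no output)
```

View pics/c.png

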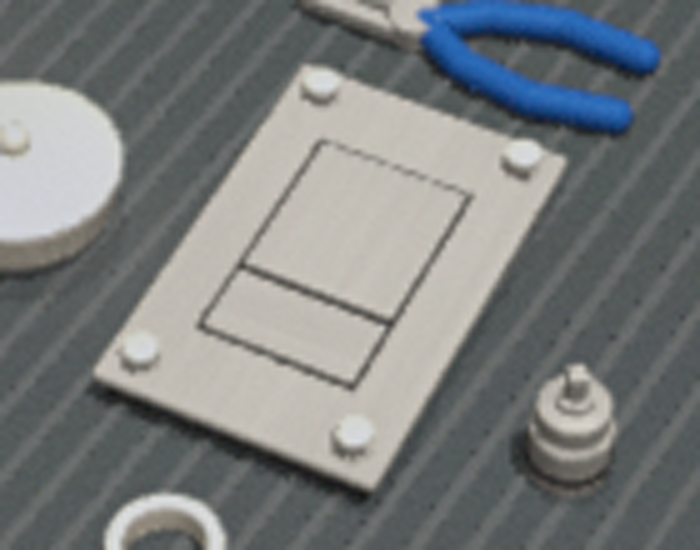

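The small button is at the bottom-left end of the plate in the image, so upper is towards image upper left. In crop pixels, UL is about (140,346), LL (353,430), UR (321,81) and LR (522,153).

```bash
cat > h.py <<'E'
import numpy as np
from scipy.spatial.transform import Rotation as R
from scipy.optimize import least_squares
from bench import arm, optics
N=["ul","lr","ur","ll"]; P=np.array([[49,85],[-49,-85],[49,-85],[-49,85]])/1e3
def ray(c,px,z):
    T=c["cam_to_world"]; d=T[:3,:3]@np.linalg.solve(c["K"],[px[0],px[1],1]); o=T[:3,3]
    return o+d*(z-o[2])/d[2]
def fit(W):  # W Nx2 world of pins
    f=lambda p:(P@R.from_euler("z",p[2]).as_matrix()[:2,:2].T+p[:2]-W).ravel()
    v=W[0]-W[3]+W[2]-W[1]
    r=least_squares(f,[*W.mean(0),np.arctan2(v[1],v[0])]); return r.x,r.fun.reshape(-1,2)*1e3
def pins(p): return P@R.from_euler("z",p[2]).as_matrix()[:2,:2].T+p[:2]
def togo(t):  # rows units to world point t for the TCP
    s=arm.read_state(); return R.from_rotvec(s["eef_rot"]).inv().apply(np.array(t)-s["tcp_pos"])*10
E
python3 - <<'E'
from h import *
np.set_printoptions(precision=4,suppress=True)
c=optics.get_calibration("scene")
px=np.array([[140,346],[522,153],[321,81],[353,430]])/5+[260,195]-.4
W=np.array([ray(c,p,.033)[:2] for p in px]);p,r=fit(W);print(W,p,r)
print(pins(p),togo([*p[:2],.2]))
E
```

```text
[[ 0.551  -0.0486]
 [ 0.6312  0.1299]
 [ 0.5345  0.1197]
 [ 0.6475 -0.0384]] [ 0.5911  0.0407 -3.0425] [[-0.2766 -0.2031]
 [ 0.209   0.1993]
 [-0.6449  0.7105]
 [ 0.7124 -0.7067]]
[[ 0.5507 -0.0488]
 [ 0.6314  0.1301]
 [ 0.5339  0.1204]
 [ 0.6482 -0.0391]] [-5.527  -3.3636  0.1327]
```

The fit residuals are under 1 mm, so the pose is trustworthy. I'm moving to a viewing pose with the plate ahead of the fingers and closing the gripper on the way.

```bash
for i in 1 2 3 4 5 6; do :; done
python3 -m jog '[{"x":-0.46,"y":-0.24,"gripper":1},{"x":-0.93,"y":-0.48,"gripper":1},{"x":-0.93,"y":-0.48,"gripper":1}]' 10 
python3 -m jog '[{"x":-0.46,"y":-0.24,"gripper":1},{"x":-0.93,"y":-0.48,"gripper":1},{"x":-0.93,"y":-0.48,"gripper":1}]' >/dev/null
python3 -m jog '[{"x":-0.46,"y":-0.24,"gripper":1},{"x":-0.93,"y":-0.48,"gripper":1},{"x":-0.93,"y":-0.48,"gripper":1}]' >/dev/null
python3 -m jog '[{"x":-0.46,"y":-0.24,"gripper":1},{"x":-0.93,"y":-0.48,"gripper":1},{"x":-0.93,"y":-0.48,"gripper":1}]' 
python3 -m jog '[{"x":-0.46,"y":-0.24,"gripper":1},{"x":-0.93,"y":-0.48,"gripper":1},{"x":-0.93,"y":-0.48,"gripper":1}]' >/dev/null
python3 -m jog '[{"x":-0.46,"y":-0.24,"gripper":1},{"x":-0.93,"y":-0.48,"gripper":1},{"x":-0.93,"y":-0.48,"gripper":1}]' >/dev/null
python3 -m jog '[{"x":-0.46,"y":-0.24,"gripper":1},{"x":-0.93,"y":-0.48,"gripper":1},{"x":-0.93,"y":-0.48,"gripper":1},{"x":-0.93,"y":-0.48,"gripper":1},{"x":-0.93,"y":-0.48,"gripper":1}]'
python3 - <<'E'
from h import *
import cv2,json
c=optics.get_calibration("wrist");cv2.imwrite("pics/w1.png",optics.snapshot("wrist"))
np.savez("w1",**c);s=arm.read_state();print(s["tcp_pos"],s["eef_rot"],s["contact_force"])
T=np.linalg.inv(c["cam_to_world"])
for w in [[.5507,-.0488,.033],[.6314,.1301,.033],[.5339,.1204,.033],[.6482,-.0391,.033]]:
    q=c["K"]@(T[:3,:3]@w+T[:3,3]);print(q[:2]/q[2])
E
```

```text
[0.16237889 0.52528338 0.21302979] [-4.69222054e-01 -3.10616226e+00  1.33712710e-03] [-0.3599762  -0.68584822 -0.34069641]
[ 16.15938711 597.09520575]
[156.77589198 609.38331813]
[120.72312072 562.65461529]
[ 55.63437006 640.79569077]$[0]: bad value
$[0]: bad value
$[0]: bad value
$[0]: bad value
$[0]: bad value
$[0]: bad value
$[0]: bad value
```

View pics/w1.png

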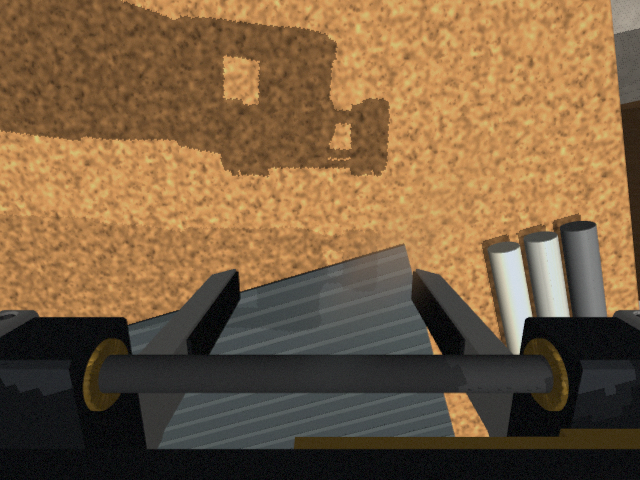

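The arm has not moved: the calls were refused, most likely because each row needs all its keys.

```bash
python3 -m jog '[{"x":-0.46,"y":-0.24,"z":0,"ax":0,"ay":0,"az":0,"gripper":1},{"x":-0.93,"y":-0.48,"z":0,"ax":0,"ay":0,"az":0,"gripper":1},{"x":-0.93,"y":-0.48,"z":0,"ax":0,"ay":0,"az":0,"gripper":1}]' 10
```

```text
time_s: 0.45
tcp_pos: [0.2397, 0.4495, 0.2134]
eef_rot: [0.474, 3.105, -0.001]
contact_force: [-0.4, 0.5, -0.3]
finger_gap: 0.779
grasp_force: 0.0
```

```bash
python3 -m jog '[{"x":-0.46,"y":-0.24,"z":0,"ax":0,"ay":0,"az":0,"gripper":1},{"x":-0.93,"y":-0.48,"z":0,"ax":0,"ay":0,"az":0,"gripper":1},{"x":-0.93,"y":-0.48,"z":0,"ax":0,"ay":0,"az":0,"gripper":1}]' >/dev/null
python3 -m jog '[{"x":-0.46,"y":-0.24,"z":0,"ax":0,"ay":0,"az":0,"gripper":1},{"x":-0.93,"y":-0.48,"z":0,"ax":0,"ay":0,"az":0,"gripper":1},{"x":-0.93,"y":-0.48,"z":0,"ax":0,"ay":0,"az":0,"gripper":1}]' >/dev/null
python3 -m jog '[{"x":-0.46,"y":-0.24,"z":0,"ax":0,"ay":0,"az":0,"gripper":1},{"x":-0.93,"y":-0.48,"z":0,"ax":0,"ay":0,"az":0,"gripper":1},{"x":-0.93,"y":-0.48,"z":0,"ax":0,"ay":0,"az":0,"gripper":1}]' 
python3 -m jog '[{"x":-0.46,"y":-0.24,"z":0,"ax":0,"ay":0,"az":0,"gripper":1},{"x":-0.93,"y":-0.48,"z":0,"ax":0,"ay":0,"az":0,"gripper":1},{"x":-0.93,"y":-0.48,"z":0,"ax":0,"ay":0,"az":0,"gripper":1}]' >/dev/null
python3 -m jog '[{"x":-0.46,"y":-0.24,"z":0,"ax":0,"ay":0,"az":0,"gripper":1},{"x":-0.93,"y":-0.48,"z":0,"ax":0,"ay":0,"az":0,"gripper":1},{"x":-0.93,"y":-0.48,"z":0,"ax":0,"ay":0,"az":0,"gripper":1}]' >/dev/null
python3 -m jog '[{"x":-0.46,"y":-0.24,"z":0,"ax":0,"ay":0,"az":0,"gripper":1},{"x":-0.93,"y":-0.48,"z":0,"ax":0,"ay":0,"az":0,"gripper":1},{"x":-0.93,"y":-0.48,"z":0,"ax":0,"ay":0,"az":0,"gripper":1},{"x":-0.93,"y":-0.48,"z":0,"ax":0,"ay":0,"az":0,"gripper":1},{"x":-0.93,"y":-0.48,"z":0,"ax":0,"ay":0,"az":0,"gripper":1}]'
python3 - <<'E'
from h import *
import cv2
c=optics.get_calibration("wrist");i=optics.snapshot("wrist")
cv2.imwrite("pics/w2full.png",i);cv2.imwrite("pics/w2.png",cv2.resize(i[20:320,140:540],None,fx=2,fy=2,interpolation=2))
np.savez("w2",**c);s=arm.read_state();print(s["time_s"],s["tcp_pos"],s["eef_rot"],s["contact_force"])
T=np.linalg.inv(c["cam_to_world"])
for w in [[.5507,-.0488,.033],[.6314,.1301,.033],[.5339,.1204,.033],[.6482,-.0391,.033]]:
    q=c["K"]@(T[:3,:3]@w+T[:3,3]);print(q[:2]/q[2])
E
```

```text
time_s: 1.35
tcp_pos: [0.4633, 0.23, 0.2131]
eef_rot: [0.474, 3.106, -0.001]
contact_force: [-0.1, 0.5, 0.1]
finger_gap: 0.021
grasp_force: 0.0
time_s: 2.45
tcp_pos: [0.6845, 0.0143, 0.2135]
eef_rot: [-0.467, -3.106, -0.001]
contact_force: [0.3, 0.7, -0.4]
finger_gap: 0.004
grasp_force: 0.0
2.5 [0.68447366 0.0142511  0.21384801] [4.66432407e-01 3.10670669e+00 3.93192232e-04] [ 0.33030471 -0.79511224  0.35410119]
[218.39432095 105.63137245]
[423.60621767 132.86733621]
[388.26035896  27.3803176 ]
[263.01247699 201.16390082]
```

View pics/w2.png

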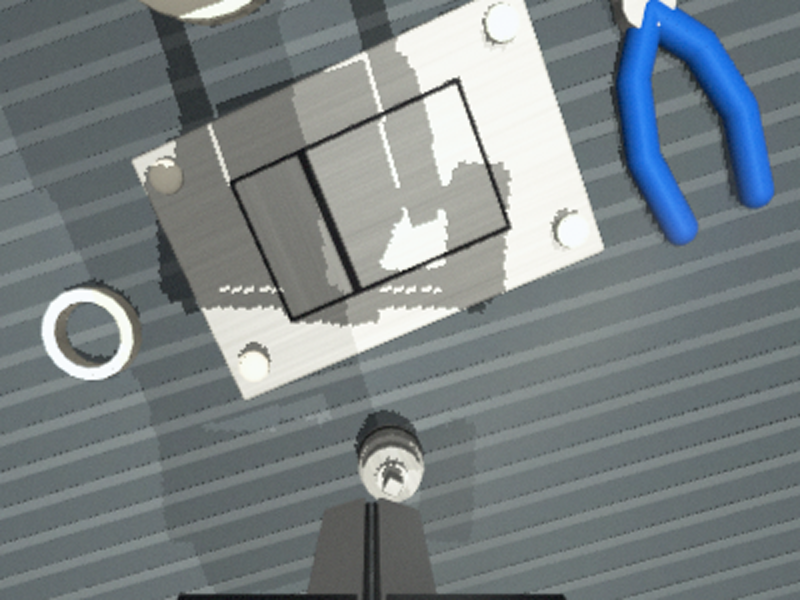

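The wrist view confirms the layout. In full-frame pixels, UL is at (222.5,107.5), LR (425.5,134.5), UR (390.5,31) and LL (267.5,202), about 3 px from the scene-based prediction. I'll average the two fits.

Run:
```python
from h import *
np.set_printoptions(precision=4,suppress=True)
c=np.load("w2.npz")
px=np.array([[165,175],[571,229],[501,22],[255,364]])/2+[140,20]-.25
W=np.array([ray(c,p,.033)[:2] for p in px]);p,r=fit(W);print(p,r)
q=pins(p);A=(q+np.array([[.5507,-.0488],[.6314,.1301],[.5339,.1204],[.6482,-.0391]]))/2
np.save("pins",A);print(q,A)
for a in A: print(togo([*a,.055]))
```

```text
[ 0.5933  0.0429 -3.0413] [[-0.0303 -0.7083]
 [ 0.4497  1.0769]
 [-0.9901  1.1535]
 [ 0.5707 -1.5221]]
[[ 0.5531 -0.0466]
 [ 0.6336  0.1324]
 [ 0.536   0.1226]
 [ 0.6506 -0.0367]] [[ 0.5519 -0.0477]
 [ 0.6325  0.1312]
 [ 0.535   0.1215]
 [ 0.6494 -0.0379]]
[ 1.0856 -0.9818  1.5882]
[0.8407 0.9653 1.5887]
[1.744  0.5857 1.5886]
[ 0.1822 -0.6022  1.5883]
```

```bash
python3 -m jog '[{"x":0.4,"y":-0.3,"z":0,"ax":0,"ay":0,"az":0,"gripper":1},{"x":0.7,"y":-0.6,"z":0.2,"ax":0,"ay":0,"az":0,"gripper":1},{"x":1.0,"y":-0.98,"z":0.6,"ax":0,"ay":0,"az":0,"gripper":1},{"x":1.0,"y":-0.98,"z":1.0,"ax":0,"ay":0,"az":0,"gripper":1},{"x":1.0,"y":-0.98,"z":1.0,"ax":0,"ay":0,"az":0,"gripper":1}]' >/dev/null
python3 -m jog '[{"x":0.08,"y":0,"z":0.3,"ax":0,"ay":0,"az":0,"gripper":1},{"x":0.08,"y":0,"z":0.5,"ax":0,"ay":0,"az":0,"gripper":1},{"x":0.08,"y":0,"z":0.6,"ax":0,"ay":0,"az":0,"gripper":1},{"x":0.08,"y":0,"z":0.6,"ax":0,"ay":0,"az":0,"gripper":1},{"x":0.08,"y":0,"z":0.6,"ax":0,"ay":0,"az":0,"gripper":1}]'
python3 - <<'E'
from h import *
import cv2
A=np.load("pins.npy");print(togo([*A[0],.047]))
i=optics.snapshot("side");c=optics.get_calibration("side");T=np.linalg.inv(c["cam_to_world"])
q=c["K"]@(T[:3,:3]@[*A[0],.04]+T[:3,3]);u,v=(q[:2]/q[2]).astype(int);print(u,v)
u=np.clip(u,80,560);v=np.clip(v,60,420)
w=optics.snapshot("wrist")[200:400,200:440]
s=cv2.resize(i[v-60:v+60,u-80:u+80],None,fx=5,fy=5,interpolation=2)
cv2.imwrite("pics/s1.png",s)
E
```

```text
time_s: 3.5
tcp_pos: [0.5541, -0.0492, 0.0551]
eef_rot: [0.468, 3.105, 0.0]
contact_force: [-0.5, -0.5, -0.8]
finger_gap: 0.006
grasp_force: 0.0
[0.02539792 0.00772372 0.08075035]
338 234
```

View pics/s1.png

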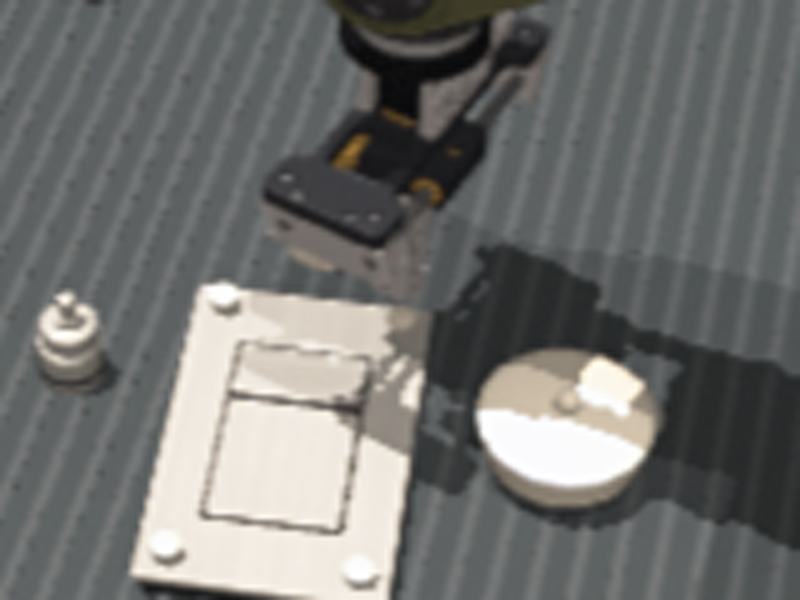

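The side view shows the fingertip over the UL pin. LL is at crop (224,294), LR (167,540) and UR (360,566). I'll use these as a third check and make a slow first descent.

```bash
python3 - <<'E'
from h import *
c=optics.get_calibration("side");A=np.load("pins.npy")
for k,p in ((3,(224,294)),(1,(167,540)),(2,(360,566))):
    w=ray(c,np.array(p)/5+[258,174]-.4,.033);print((w[:2]-A[k])*1e3)
E
python3 -m jog '[{"x":0.02,"y":0.01,"z":0.04,"ax":0,"ay":0,"az":0,"gripper":1},{"x":0.02,"y":0.01,"z":0.08,"ax":0,"ay":0,"az":0,"gripper":1},{"x":0.02,"y":0.01,"z":0.1,"ax":0,"ay":0,"az":0,"gripper":1},{"x":0.02,"y":0.01,"z":0.12,"ax":0,"ay":0,"az":0,"gripper":1},{"x":0.02,"y":0.01,"z":0.12,"ax":0,"ay":0,"az":0,"gripper":1}]'
```

```text
[0.8165636  1.16085819]
[ 0.95466686 -0.05635221]
[0.84712694 0.96409368]
time_s: 4.1
tcp_pos: [0.5513, -0.048, 0.0412]
eef_rot: [-0.469, -3.106, 0.0]
contact_force: [-0.4, -0.2, -0.0]
finger_gap: 0.005
grasp_force: 0.0
```

```bash
python3 -m jog '[{"x":0,"y":0,"z":0.01,"ax":0,"ay":0,"az":0,"gripper":1},{"x":0,"y":0,"z":0.02,"ax":0,"ay":0,"az":0,"gripper":1},{"x":0,"y":0,"z":0.02,"ax":0,"ay":0,"az":0,"gripper":1}]'
python3 -m jog '[{"x":0,"y":0,"z":0.01,"ax":0,"ay":0,"az":0,"gripper":1},{"x":0,"y":0,"z":0.02,"ax":0,"ay":0,"az":0,"gripper":1},{"x":0,"y":0,"z":0.02,"ax":0,"ay":0,"az":0,"gripper":1}]'
python3 -m jog '[{"x":0,"y":0,"z":0.01,"ax":0,"ay":0,"az":0,"gripper":1},{"x":0,"y":0,"z":0.02,"ax":0,"ay":0,"az":0,"gripper":1},{"x":0,"y":0,"z":0.02,"ax":0,"ay":0,"az":0,"gripper":1}]'
```

```text
time_s: 4.4
tcp_pos: [0.5515, -0.048, 0.0395]
eef_rot: [0.469, 3.106, -0.0]
contact_force: [0.6, -0.7, 1.3]
finger_gap: 0.006
grasp_force: 0.5
time_s: 4.7
tcp_pos: [0.5515, -0.048, 0.0374]
eef_rot: [0.469, 3.106, 0.0]
contact_force: [0.4, -0.7, 0.7]
finger_gap: 0.005
grasp_force: 0.4
time_s: 5.0
tcp_pos: [0.5514, -0.048, 0.0353]
eef_rot: [0.469, 3.106, -0.0]
contact_force: [0.6, -0.6, 0.6]
finger_gap: 0.0
grasp_force: 0.4
```

```bash
python3 -m jog '[{"x":0,"y":0,"z":0.01,"ax":0,"ay":0,"az":0,"gripper":1},{"x":0,"y":0,"z":0.01,"ax":0,"ay":0,"az":0,"gripper":1}]'
python3 -m jog '[{"x":0,"y":0,"z":0.01,"ax":0,"ay":0,"az":0,"gripper":1},{"x":0,"y":0,"z":0.01,"ax":0,"ay":0,"az":0,"gripper":1}]'
```

```text
time_s: 5.2
tcp_pos: [0.5515, -0.048, 0.0347]
eef_rot: [0.469, 3.106, -0.0]
contact_force: [-1.1, -0.4, 6.2]
finger_gap: 0.002
grasp_force: 3.1
time_s: 5.4
tcp_pos: [0.5516, -0.0481, 0.0346]
eef_rot: [0.469, 3.106, -0.0]
contact_force: [-6.5, -0.0, 17.6]
finger_gap: 0.005
grasp_force: 8.5
```

It stopped at 0.0346 m, against 0.0345 expected for a seated head, with the force rising sharply. The UL pin is seated, so I lift off and go to LR.

```bash
python3 -m jog '[{"x":0,"y":0,"z":-0.1,"ax":0,"ay":0,"az":0,"gripper":1},{"x":0,"y":0,"z":-0.3,"ax":0,"ay":0,"az":0,"gripper":1},{"x":-0.06,"y":0.45,"z":-0.3,"ax":0,"ay":0,"az":0,"gripper":1},{"x":-0.12,"y":0.9,"z":-0.3,"ax":0,"ay":0,"az":0,"gripper":1}]' >/dev/null
python3 -m jog '[{"x":-0.06,"y":0.5,"z":0,"ax":0,"ay":0,"az":0,"gripper":1},{"x":-0.12,"y":1.0,"z":0,"ax":0,"ay":0,"az":0,"gripper":1},{"x":-0.12,"y":1.0,"z":0,"ax":0,"ay":0,"az":0,"gripper":1},{"x":-0.12,"y":1.0,"z":0,"ax":0,"ay":0,"az":0,"gripper":1}]'
python3 - <<'E'
from h import *
print(togo([*np.load("pins.npy")[1],.043]))
E
```

```text
time_s: 6.2
tcp_pos: [0.6301, 0.1272, 0.0629]
eef_rot: [-0.466, -3.106, 0.001]
contact_force: [0.1, 0.7, 0.0]
finger_gap: 0.003
grasp_force: 0.0
[-0.01081939  0.0458788   0.19865879]
```

```bash
python3 -m jog '[{"x":-0.01,"y":0.045,"z":0.08,"ax":0,"ay":0,"az":0,"gripper":1},{"x":-0.01,"y":0.045,"z":0.16,"ax":0,"ay":0,"az":0,"gripper":1},{"x":-0.01,"y":0.045,"z":0.19,"ax":0,"ay":0,"az":0,"gripper":1},{"x":-0.01,"y":0.045,"z":0.2,"ax":0,"ay":0,"az":0,"gripper":1},{"x":-0.01,"y":0.045,"z":0.2,"ax":0,"ay":0,"az":0,"gripper":1}]'
python3 -m jog '[{"x":0,"y":0,"z":0.01,"ax":0,"ay":0,"az":0,"gripper":1},{"x":0,"y":0,"z":0.02,"ax":0,"ay":0,"az":0,"gripper":1},{"x":0,"y":0,"z":0.03,"ax":0,"ay":0,"az":0,"gripper":1},{"x":0,"y":0,"z":0.04,"ax":0,"ay":0,"az":0,"gripper":1},{"x":0,"y":0,"z":0.05,"ax":0,"ay":0,"az":0,"gripper":1},{"x":0,"y":0,"z":0.05,"ax":0,"ay":0,"az":0,"gripper":1}]'
```

```text
time_s: 6.7
tcp_pos: [0.6327, 0.13, 0.0434]
eef_rot: [-0.47, -3.106, 0.0]
contact_force: [0.5, 0.7, 0.1]
finger_gap: 0.007
grasp_force: 0.0
time_s: 7.3
tcp_pos: [0.6329, 0.1304, 0.0384]
eef_rot: [0.469, 3.106, 0.0]
contact_force: [-0.2, -1.0, 1.1]
finger_gap: 0.006
grasp_force: 0.7
```

```bash
python3 -m jog '[{"x":0,"y":0,"z":0.01,"ax":0,"ay":0,"az":0,"gripper":1},{"x":0,"y":0,"z":0.02,"ax":0,"ay":0,"az":0,"gripper":1},{"x":0,"y":0,"z":0.03,"ax":0,"ay":0,"az":0,"gripper":1},{"x":0,"y":0,"z":0.03,"ax":0,"ay":0,"az":0,"gripper":1}]'
python3 -m jog '[{"x":0,"y":0,"z":0.01,"ax":0,"ay":0,"az":0,"gripper":1},{"x":0,"y":0,"z":0.01,"ax":0,"ay":0,"az":0,"gripper":1}]'
```

```text
time_s: 7.7
tcp_pos: [0.6328, 0.1304, 0.0353]
eef_rot: [0.469, 3.106, 0.0]
contact_force: [0.8, -0.8, 1.2]
finger_gap: 0.004
grasp_force: 0.7
time_s: 7.9
tcp_pos: [0.6328, 0.1305, 0.0348]
eef_rot: [0.469, 3.106, 0.0]
contact_force: [-1.7, -0.9, 5.4]
finger_gap: 0.004
grasp_force: 2.8
```

```bash
python3 -m jog '[{"x":0,"y":0,"z":0.007,"ax":0,"ay":0,"az":0,"gripper":1},{"x":0,"y":0,"z":0.007,"ax":0,"ay":0,"az":0,"gripper":1}]'
python3 -m jog '[{"x":0,"y":0,"z":-0.1,"ax":0,"ay":0,"az":0,"gripper":1},{"x":0,"y":0,"z":-0.3,"ax":0,"ay":0,"az":0,"gripper":1},{"x":0.4,"y":-0.16,"z":-0.3,"ax":0,"ay":0,"az":0,"gripper":1},{"x":0.8,"y":-0.32,"z":-0.3,"ax":0,"ay":0,"az":0,"gripper":1},{"x":0.9,"y":-0.38,"z":-0.3,"ax":0,"ay":0,"az":0,"gripper":1},{"x":0.9,"y":-0.38,"z":-0.3,"ax":0,"ay":0,"az":0,"gripper":1},{"x":0.9,"y":-0.38,"z":-0.3,"ax":0,"ay":0,"az":0,"gripper":1}]'
python3 - <<'E'
from h import *
print(togo([*np.load("pins.npy")[2],.043]))
E
```

```text
time_s: 8.1
tcp_pos: [0.6329, 0.1305, 0.0347]
eef_rot: [0.469, 3.106, 0.0]
contact_force: [-4.0, -2.0, 11.5]
finger_gap: 0.007
grasp_force: 5.7
time_s: 8.8
tcp_pos: [0.5364, 0.1209, 0.0643]
eef_rot: [0.469, 3.105, 0.001]
contact_force: [-0.9, 0.0, -0.5]
finger_gap: 0.007
grasp_force: 0.0
[0.0153169  0.00148123 0.21267349]
```

```bash
python3 -m jog '[{"x":0.015,"y":0,"z":0.08,"ax":0,"ay":0,"az":0,"gripper":1},{"x":0.015,"y":0,"z":0.16,"ax":0,"ay":0,"az":0,"gripper":1},{"x":0.015,"y":0,"z":0.2,"ax":0,"ay":0,"az":0,"gripper":1},{"x":0.015,"y":0,"z":0.21,"ax":0,"ay":0,"az":0,"gripper":1},{"x":0.015,"y":0,"z":0.21,"ax":0,"ay":0,"az":0,"gripper":1}]'
python3 -m jog '[{"x":0,"y":0,"z":0.01,"ax":0,"ay":0,"az":0,"gripper":1},{"x":0,"y":0,"z":0.02,"ax":0,"ay":0,"az":0,"gripper":1},{"x":0,"y":0,"z":0.03,"ax":0,"ay":0,"az":0,"gripper":1},{"x":0,"y":0,"z":0.04,"ax":0,"ay":0,"az":0,"gripper":1},{"x":0,"y":0,"z":0.05,"ax":0,"ay":0,"az":0,"gripper":1},{"x":0,"y":0,"z":0.06,"ax":0,"ay":0,"az":0,"gripper":1},{"x":0,"y":0,"z":0.06,"ax":0,"ay":0,"az":0,"gripper":1}]'
```

```text
time_s: 9.3
tcp_pos: [0.5341, 0.1211, 0.0424]
eef_rot: [-0.469, -3.106, 0.0]
contact_force: [-0.2, 0.3, 0.8]
finger_gap: 0.004
grasp_force: 0.0
time_s: 10.0
tcp_pos: [0.5342, 0.1212, 0.0367]
eef_rot: [0.469, 3.106, 0.0]
contact_force: [1.2, -0.7, 0.4]
finger_gap: 0.006
grasp_force: 0.5
```

```bash
python3 -m jog '[{"x":0,"y":0,"z":0.01,"ax":0,"ay":0,"az":0,"gripper":1},{"x":0,"y":0,"z":0.02,"ax":0,"ay":0,"az":0,"gripper":1},{"x":0,"y":0,"z":0.02,"ax":0,"ay":0,"az":0,"gripper":1}]'
python3 -m jog '[{"x":0,"y":0,"z":0.007,"ax":0,"ay":0,"az":0,"gripper":1},{"x":0,"y":0,"z":0.007,"ax":0,"ay":0,"az":0,"gripper":1}]'
```

```text
time_s: 10.3
tcp_pos: [0.5342, 0.1212, 0.0348]
eef_rot: [0.469, 3.106, 0.0]
contact_force: [0.4, 0.8, 2.9]
finger_gap: 0.005
grasp_force: 1.4
time_s: 10.5
tcp_pos: [0.5343, 0.1212, 0.0347]
eef_rot: [0.469, 3.106, 0.0]
contact_force: [-2.6, -1.1, 11.0]
finger_gap: 0.005
grasp_force: 5.3
```

```bash
python3 -m jog '[{"x":0,"y":0,"z":-0.1,"ax":0,"ay":0,"az":0,"gripper":1},{"x":0,"y":0,"z":-0.3,"ax":0,"ay":0,"az":0,"gripper":1},{"x":-0.35,"y":-0.27,"z":-0.3,"ax":0,"ay":0,"az":0,"gripper":1},{"x":-0.7,"y":-0.53,"z":-0.3,"ax":0,"ay":0,"az":0,"gripper":1}]' >/dev/null
python3 -m jog '[{"x":-0.35,"y":-0.27,"z":0,"ax":0,"ay":0,"az":0,"gripper":1},{"x":-0.7,"y":-0.53,"z":0,"ax":0,"ay":0,"az":0,"gripper":1},{"x":-0.86,"y":-0.66,"z":0,"ax":0,"ay":0,"az":0,"gripper":1},{"x":-0.86,"y":-0.66,"z":0,"ax":0,"ay":0,"az":0,"gripper":1},{"x":-0.86,"y":-0.66,"z":0,"ax":0,"ay":0,"az":0,"gripper":1}]'
python3 - <<'E'
from h import *
print(togo([*np.load("pins.npy")[3],.043]))
E
```

```text
time_s: 11.4
tcp_pos: [0.6475, -0.0384, 0.0638]
eef_rot: [-0.47, -3.105, -0.0]
contact_force: [-0.7, 0.9, 0.0]
finger_gap: 0.004
grasp_force: 0.0
[-0.01669761  0.00995618  0.20762886]
```

```bash
python3 -m jog '[{"x":-0.015,"y":0.01,"z":0.08,"ax":0,"ay":0,"az":0,"gripper":1},{"x":-0.015,"y":0.01,"z":0.16,"ax":0,"ay":0,"az":0,"gripper":1},{"x":-0.015,"y":0.01,"z":0.2,"ax":0,"ay":0,"az":0,"gripper":1},{"x":-0.015,"y":0.01,"z":0.21,"ax":0,"ay":0,"az":0,"gripper":1},{"x":-0.015,"y":0.01,"z":0.21,"ax":0,"ay":0,"az":0,"gripper":1}]'
python3 -m jog '[{"x":0,"y":0,"z":0.01,"ax":0,"ay":0,"az":0,"gripper":1},{"x":0,"y":0,"z":0.02,"ax":0,"ay":0,"az":0,"gripper":1},{"x":0,"y":0,"z":0.03,"ax":0,"ay":0,"az":0,"gripper":1},{"x":0,"y":0,"z":0.04,"ax":0,"ay":0,"az":0,"gripper":1},{"x":0,"y":0,"z":0.05,"ax":0,"ay":0,"az":0,"gripper":1},{"x":0,"y":0,"z":0.06,"ax":0,"ay":0,"az":0,"gripper":1},{"x":0,"y":0,"z":0.06,"ax":0,"ay":0,"az":0,"gripper":1}]'
```

```text
time_s: 11.9
tcp_pos: [0.6496, -0.0379, 0.0429]
eef_rot: [-0.469, -3.106, 0.0]
contact_force: [0.6, -1.0, 0.3]
finger_gap: 0.01
grasp_force: 0.0
time_s: 12.6
tcp_pos: [0.6498, -0.0381, 0.0369]
eef_rot: [0.469, 3.106, 0.0]
contact_force: [1.2, 0.7, 1.5]
finger_gap: 0.004
grasp_force: 0.7
```

```bash
python3 -m jog '[{"x":0,"y":0,"z":0.01,"ax":0,"ay":0,"az":0,"gripper":1},{"x":0,"y":0,"z":0.02,"ax":0,"ay":0,"az":0,"gripper":1},{"x":0,"y":0,"z":0.02,"ax":0,"ay":0,"az":0,"gripper":1}]'
python3 -m jog '[{"x":0,"y":0,"z":0.007,"ax":0,"ay":0,"az":0,"gripper":1},{"x":0,"y":0,"z":0.007,"ax":0,"ay":0,"az":0,"gripper":1}]'
```

```text
time_s: 12.9
tcp_pos: [0.6498, -0.0381, 0.0349]
eef_rot: [0.469, 3.106, -0.0]
contact_force: [1.1, -0.0, 1.3]
finger_gap: 0.008
grasp_force: 0.8
time_s: 13.1
tcp_pos: [0.6498, -0.0381, 0.0348]
eef_rot: [0.469, 3.106, -0.0]
contact_force: [-0.7, 0.8, 5.6]
finger_gap: 0.009
grasp_force: 3.1
```

One more small push to reach the force the others saw, then lift to the earlier viewing pose and look.

```bash
python3 -m jog '[{"x":0,"y":0,"z":0.006,"ax":0,"ay":0,"az":0,"gripper":1},{"x":0,"y":0,"z":0.006,"ax":0,"ay":0,"az":0,"gripper":1}]'
python3 -m jog '[{"x":0,"y":0,"z":-0.1,"ax":0,"ay":0,"az":0,"gripper":1},{"x":0,"y":0,"z":-0.5,"ax":0,"ay":0,"az":0,"gripper":1},{"x":0,"y":0,"z":-1.0,"ax":0,"ay":0,"az":0,"gripper":1},{"x":0,"y":0,"z":-1.0,"ax":0,"ay":0,"az":0,"gripper":1}]' >/dev/null
python3 -m jog '[{"x":-0.18,"y":0.6,"z":-0.4,"ax":0,"ay":0,"az":0,"gripper":1},{"x":-0.18,"y":0.6,"z":-0.79,"ax":0,"ay":0,"az":0,"gripper":1},{"x":-0.18,"y":0.6,"z":-0.79,"ax":0,"ay":0,"az":0,"gripper":1},{"x":-0.18,"y":0.6,"z":-0.79,"ax":0,"ay":0,"az":0,"gripper":1}]'
python3 - <<'E'
from h import *
import cv2
w=optics.snapshot("wrist");cv2.imwrite("pics/w3f.png",w);s=optics.snapshot("side")
a=cv2.resize(w[20:220,140:540],None,fx=2,fy=2,interpolation=2)
cv2.imwrite("pics/f.png",a);cv2.imwrite("pics/f2.png",cv2.resize(s[174:314,238:398],None,fx=4,fy=4,interpolation=2))
E
```

```text
time_s: 13.3
tcp_pos: [0.6499, -0.0381, 0.0347]
eef_rot: [0.469, 3.106, -0.0]
contact_force: [-3.5, 0.2, 10.2]
finger_gap: 0.005
grasp_force: 5.6
time_s: 14.1
tcp_pos: [0.685, 0.0143, 0.2137]
eef_rot: [0.468, 3.105, 0.0]
contact_force: [0.5, 0.8, -0.8]
finger_gap: 0.001
grasp_force: 0.0
```

View pics/f.png

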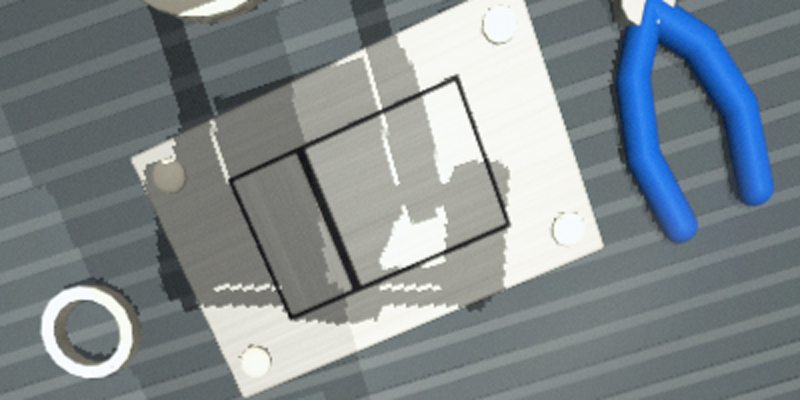

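View pics/f2.png

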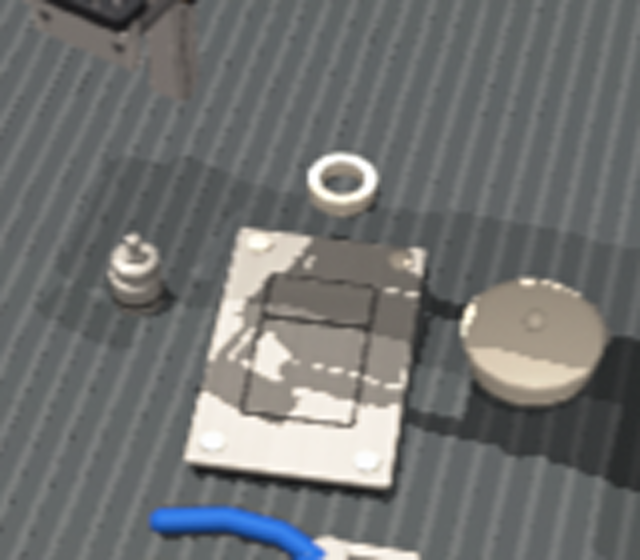

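In the wrist view (2x crop) all four heads sit flat on the plate, at UL (168,176), LR (568,229), UR (499,23) and LL (255,362). The plate corners, for example (600,247), are where they were, and the nut, pliers, dish and cartridge look unmoved.

```bash
python3 -c "
from bench import workorder
print(workorder.job_done())"
```

```text
the job is handed in; nothing more can be done
None
```

I pressed the four pins down in the order you asked (upper left, lower right, upper right, lower left); each stopped at its seated height, the final pictures show the plate and its neighbours where they were, and the job was handed in after about 14 s of robot time.

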